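# Change over the flip stops on a tube stop bar

## Robot

A 6-joint arm with a two-finger parallel gripper is mounted at the origin on the work surface. World frame = base frame: x ahead of the robot, y to its left, z up, the work surface at z = 0. Lengths are in m, angles in rad, forces in N, time in s.
With the tool pointing down it reaches from about 0.375 to 0.9 m from the base axis. Payload 3.1 kg.
Tool frame: the origin (TCP) lies on the mounting face of the last link; the fingertips stand 173 mm ahead of it and the grasp point (between the pads) lies 155 mm ahead of it (manip.finger_overhang is the distance from the TCP to the fingertips, in m); z points along the fingers, y is the direction in which the jaws open and shut (so a half turn about z gives the same grasp; the last joint's range is limited). The gripper opens to 85 mm and grips with 20 to 120 N. Pads are 22 mm wide; open, the fingers measure 114 mm over their backs; the gripper's body (76 mm by 85 mm) begins 54 mm behind the grasp point. The pads swing forward as they close: fully open they stand 13 mm farther back than shut.
Start: joints at [-0.178, 0.527, 1.433, -0, 1.181, -0.178], TCP at [0.625, 0, 0.405] pointing down, gripper open.
Joint ranges: [-3.08, 3.08], [-0.75, 2.2], [0.22, 2.44], [-1.43, 4.57], [0, 2.65], [-2.85, 2.85]. Speed limits (rad/s): [2.79, 2.79, 3.14, 3.14, 3.14, 3.14].

## Interface

Orientations are given as a rotation vector (axis times angle).
In Python, from plant import manip gives the robot as it stands. The module is installed in compiled form; this text tells all that it offers.
- The arm moves only by the tool carry_out, never from a script. Its argument "plan" is a list of rows, each a list of 7 numbers: the opening, from 0 (shut) to 1 (fully open), then the shift along the tool's x, y, z in units of 15 cm (1.0 is 15 cm), then the turn, a rotation vector about the tool's x, y, z in units of pi rad (1.0 is pi rad). In form: [[fingers, tx, ty, tz, ax, ay, az], ...]. A call has 1 to 20 rows; each row shifts and turns the pose as measured when the row begins, along the tool's axes as they then stand; what a row does not reach is not made up. A row lasts 1/8 s, in which the tool goes at most 62.5 mm and 10.7 degrees, less where a joint would pass 70% of its speed; a pose out of reach is approached as far as the arm can. A call with a number of a shift or a turn outside -1 to 1 is refused whole. A call with a gripper value outside its range is refused whole. The fingers move at their own pace and stop on an object; "squeeze" is the grip in N (left out, the last holds). Time passes only in rows, so rows that do not move let the fingers close. It gives the time, the measured TCP pose, the force and the opening at its end, in the units of the state.
- manip.state(): the state, without advancing time (a new reading comes with each control period).
- manip.snapshot(name): name is "scene" or "side" or "wrist"; returns the picture (480x640x3 uint8, blue, green, red); there is no depth.
- manip.calibration(name): a dict with "vfov" (degrees; the focal length in pixels is half the picture's height over the tangent of half this angle, whatever the lens; pixels are square), "cx", "cy" (the principal point, pixels), "R" (3x3) and "t" (3): a world point X has camera coordinates R X + t. Camera axes: x right, y down, z forward; pixel columns grow to the right and rows downward; lengths in m; the calibration is good to about 2 mm. A picture is of the moment at which its call begins: read the wrist's pose just before it. calibration takes no time and is no camera call; for the wrist camera it gives the pose at the moment of the call.
- manip.finish_job(): hands the job in, once; it reports no verdict.
Trained networks look in the newest picture that a camera, given by its name, has taken for a name from the list of things; names that differ only in an ending like _2 or _b are one class to them, and where a whole thing is asked for, a point or a joint stands for the part that bears it (a point fixed in the world has none). Each returns a list of dicts, best first, with "confidence" (0 to 1); they miss things now and then, are a little off and sometimes report something else, mostly with a low value. They report only what shows in the picture. A call takes as long as a camera call.
- manip.spot_in(label, camera): "box" ([left, top, right, bottom] in pixels, round what is visible of it).
- manip.tip_of(label, camera): "xy" ([column, row] in pixels: a listed point, or the origin of a listed thing).
The state is a dict: "time_s": time; "qpos": joint angles; "joint_velocities": joint speeds; "joint_torque": joint torques, N m; "tool_pos": TCP position; "eef_rot": TCP orientation; "contact_force": force on the tool from outside, world axes, zero at the start; "ft_torque": the same for the moment, N m; "gripper_width": finger opening in m.
Only numpy, scipy, OpenCV 4.12 (cv2) and the standard library are available. Lean on these libraries where they do the work, as an engineer would, in place of code of your own. Each camera call takes 0.05 s, during which the arm holds its last target. There are 200 camera calls.

## Task

The blue stop bar on the hose-shop bench carries three steel flip stops, and the length setting has to be changed from the narrow stop to the broad one. Tip the narrow flap, which leans over the bed on the robot's side, back past its snap point so that it springs to its parked side away from the robot, and tip the broad flap, now parked, over to the robot's side so that it springs fully down over the bed. Leave the forked stop parked as it is.

Things in the scene. Friction and masses are not known exactly. Their poses are not given: they have to be found in the camera images.
- stop_bar: Fixed blue-painted steel bar 460 mm long, lying at an angle on the bench, top 50 mm above it. Origin on the bench below the line of pivots; x square across to the far side, y along it. It reaches 70 mm to the robot side (the bed) and 30 mm to the far side; a 30 mm high block stands at its -y end. Three stops sit on it about 120 mm apart, in any order. Loose fittings beside it are under 50 mm high.
- broad_stop: Fixed bracket of the stop whose flap is one plain steel plate 60 mm wide. Origin: underside of bracket, on the bar's top; x across the bar to the far side, y along the bar. Pivot along y, 14 mm above the origin. Flap 66 mm long from pivot to rounded tip, 5 mm thick. Leaning 35 degrees either way, its tip is 37 mm across from the pivot and 54 mm above it; upright, 66 mm above.
- broad_flap (a joint): Broad flap, rad: 0 = parked, leaning 35 degrees to the far side (starts here); 0.60 = upright, the snap point; 1.20 = leaning 35 degrees to the robot side over the bed. A spring drives it from upright to the nearer end, in under 1 s; it holds there with 0.13 N m (3 to 5 N level at the tip), less towards upright.
- narrow_stop: Fixed bracket of the stop whose flap is a single steel strip 20 mm wide. Origin, axes, pivot height, flap length and lean as for the broad stop.
- narrow_flap (a joint): Narrow flap, rad, counted the other way round: 0 = leaning 35 degrees to the robot side over the bed (starts here); 0.60 = upright, the snap point; 1.20 = parked, leaning 35 degrees to the far side. Same spring.
- fork_stop: Fixed bracket of the stop whose flap is a steel fork 50 mm wide, two prongs 14 mm wide with a 22 mm gap. Origin, axes, pivot height, flap length and lean as for the broad stop.
- fork_flap (a joint): Forked flap, rad: as for the broad flap; starts parked near 0 and has to stay there. Same spring.

How it is judged:
By the outcome, as a careful person would: the job done as asked, in the order asked, and still so for the second after the job is handed in, with the robot touching nothing.
It also fails if it takes over 38 s, if anything falls off the work surface, if the arm or the gripper's body presses on something with over 40 N, if the wrist force passes 120 N, or if a joint passes its speed limit or range.

## Working session

There is one attempt and no reset: what is moved stays moved. The work goes in short steps, Python scripts to look and compute and a tool call to move; the robot and the scene stay as the last step left them, time stands still between calls to the robot, and variables do not carry over. Pictures are saved under pics/ and viewed, about 8 in all and at most 12, crops included, and the job is handed in when it is done.

Besides the shell and the picture viewer there is one more tool, called after ">>>" by a JSON object that holds its "name" and its "arguments", one argument or row to a line. carry_out: Moves the arm, as the interface text tells. Shifts and turns lie within -1 to 1; 1 stands for 15 cm of shift or pi rad of turn. Its arguments: {"type":"object","properties":{"plan":{"type":"array","items":{"type":"array","items":{"type":"number","minimum":-1,"maximum":1}}},"squeeze":{"type":"number"}},"required":["plan"]}

```bash
mkdir -p pics
cat > h.py <<'E'
import numpy as np, cv2
from plant import manip
def ray(c,uv):
    f=240/np.tan(np.radians(c["vfov"])/2);R=np.array(c["R"]);t=np.array(c["t"])
    d=R.T@np.array([(uv[0]-c["cx"])/f,(uv[1]-c["cy"])/f,1.]);return -R.T@t,d
def onz(c,uv,z):
    o,d=ray(c,uv);return o+d*(z-o[2])/d[2]
def proj(c,X):
    f=240/np.tan(np.radians(c["vfov"])/2);p=np.array(c["R"])@X+np.array(c["t"]);return p[:2]/p[2]*f+[c["cx"],c["cy"]]
E
python3 - <<'E'
from h import *
s=manip.state();print(s["time_s"],s["tool_pos"],s["eef_rot"],manip.finger_overhang)
for n in ["scene","side","wrist"]:
    c=manip.calibration(n);im=manip.snapshot(n);cv2.imwrite(f"pics/{n}0.png",im)
    print(n,c["vfov"],-np.array(c["R"]).T@np.array(c["t"]))
    for l in ["broad_stop","narrow_stop","fork_stop","stop_bar"]:
        z=0 if l=="stop_bar" else .05
        for r in manip.tip_of(l,n)[:2]: print(l,np.round(r["xy"],1),round(r["confidence"],2),np.round(onz(c,r["xy"],z),3))
print(manip.state()["time_s"])
E
```

```text
0.0 [6.24649808e-01 9.29975362e-05 4.03744308e-01] [-2.22016093e+00 -2.22021290e+00  1.92681755e-03] 0.1734
scene 46.726950479772086 [1.12774092 0.15158127 0.45782881]
broad_stop [312.7 229.9] 0.9 [0.528 0.019 0.05 ]
narrow_stop [397.1 245.8] 0.82 [0.541 0.132 0.05 ]
fork_stop [224.3 218.9] 0.76 [ 0.527 -0.105  0.05 ]
stop_bar [303.1 263.3] 0.95 [0.538 0.008 0.   ]
side 57.8553503224084 [ 0.40881983 -0.48897537  0.43209197]
broad_stop [304.1 266.6] 0.61 [0.544 0.027 0.05 ]
narrow_stop [294.1 234.1] 0.78 [0.552 0.123 0.05 ]
fork_stop [314.2 325.4] 0.98 [ 0.523 -0.099  0.05 ]
fork_stop [300.9 266.9] 0.44 [0.539 0.028 0.05 ]
stop_bar [305.  298.8] 0.91 [0.54  0.012 0.   ]
wrist 65.70411131989746 [0.62505022 0.08002606 0.37311993]
broad_stop [220.7 196.9] 0.76 [0.537 0.014 0.05 ]
narrow_stop [226.9  46.2] 0.64 [0.552 0.133 0.05 ]
fork_stop [219.4 316. ] 0.75 [ 0.526 -0.104  0.05 ]
stop_bar [220.6 318.1] 0.23 [ 0.512 -0.136 -0.   ]
0.75
```

```bash
python3 -c "
import cv2,numpy as np
a=[cv2.imread(f'pics/{n}0.png') for n in ['scene','side','wrist']]
cv2.imwrite('pics/a.png',cv2.resize(a[0][100:400,100:540],(792,540)));cv2.imwrite('pics/b.png',np.hstack([a[1][120:480,150:500],a[2][0:360,60:460]]))"
```

```text
(no output)
```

View pics/a.png

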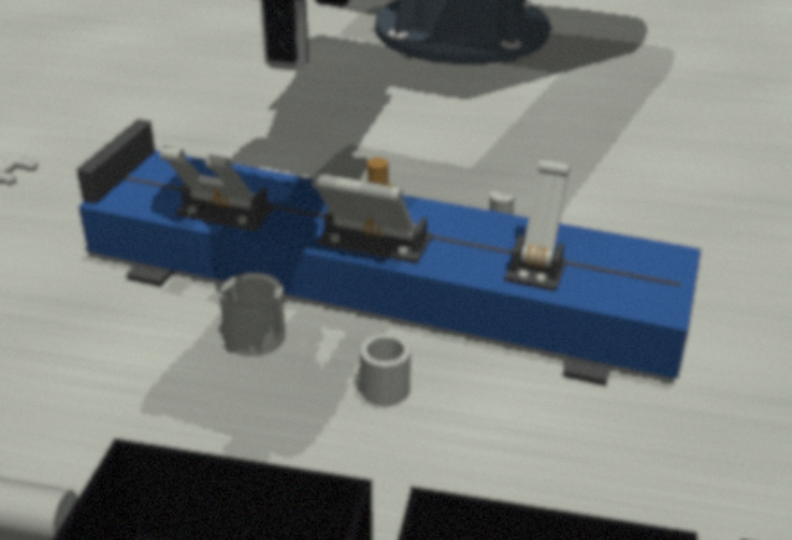

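View pics/b.png

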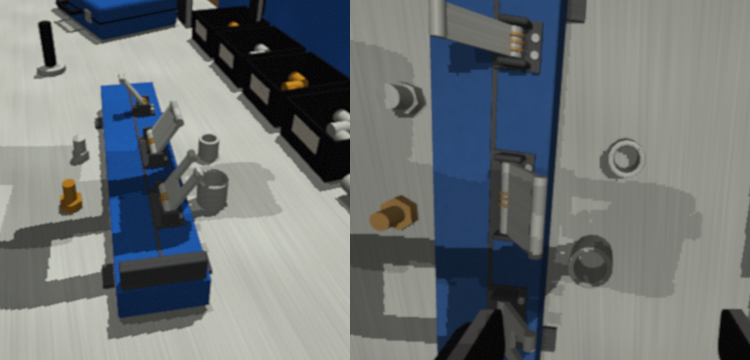

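The pictures show narrow at +y (crop a: 540,250), broad in the middle (370,215) and forked at -y (225,190). That agrees with the networks. The bar is turned about -6°. First I go beside the narrow flap on the robot's side, held high and with the gripper shut.

>>> {"name": "carry_out", "arguments": {
  "plan": [
    [0,0.15,-0.17,0.08,0,0,0],
    [0,0.15,-0.17,0.08,0,0,0],
    [0,0.15,-0.17,0.08,0,0,0],
    [0,0.15,-0.17,0.08,0,0,0],
    [0,0.15,-0.17,0.08,0,0,0],
    [0,0.15,-0.17,0.08,0,0,0],
    [0,0,0,0,0,0,0.034],
    [0,0,0,0,0,0,0],
    [0,0,0,0,0,0,0]
  ]
}}

```text
time_s: 1.88
tool_pos: [0.4687, 0.1384, 0.3314]
eef_rot: [2.335, 2.095, 0.006]
contact_force: [-0.3, -0.5, 0.4]
gripper_width: -0.0001
```

```bash
cat > look.py <<'E'
from h import *
import sys
from scipy.spatial.transform import Rotation as Ro
k=sys.argv[1]
s=manip.state();p=np.array(s["tool_pos"]);R=Ro.from_rotvec(s["eef_rot"]).as_matrix()
print(s["time_s"],p,R.round(3).tolist(),s["contact_force"],s["gripper_width"])
ims=[]
for n in ["side","scene"]:
    c=manip.calibration(n);im=manip.snapshot(n);ims.append(im)
    for l in ["broad_stop","narrow_stop","fork_stop"]:
        for r in manip.tip_of(l,n)[:1]: print(n,l,round(r["confidence"],2),np.round(onz(c,r["xy"],.05),3))
    tip=p+R[:,2]*.1734; q=proj(c,tip); cv2.circle(im,tuple(int(v) for v in q),3,(0,0,255),-1)
cv2.imwrite(f"pics/{k}.png",np.hstack([ims[0][100:480,150:500],ims[1][80:460,90:540]]))
E
python3 look.py c
```

```text
1.875 [0.46869345 0.13840507 0.33140222] [[0.108, 0.994, 0.006], [0.994, -0.108, -0.001], [-0.0, 0.006, -1.0]] [-0.28372775 -0.49234232  0.38699406] -0.0001434893396667661
side broad_stop 0.75 [0.542 0.019 0.05 ]
scene broad_stop 0.96 [0.539 0.019 0.05 ]
scene narrow_stop 0.83 [0.544 0.131 0.05 ]
scene fork_stop 0.78 [ 0.524 -0.107  0.05 ]
```

View pics/c.png

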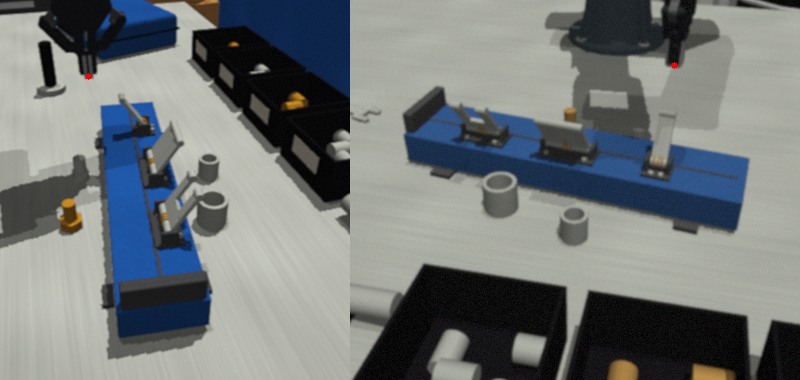

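The red mark sits on the real fingertips and the tool is in line with the flap. Next I descend and push.

>>> {"name": "carry_out", "arguments": {
  "plan": [
    [0,0,0,0.1,0,0,0],
    [0,0,0,0.11,0,0,0],
    [0,0,0,0.11,0,0,0],
    [0,0,0,0.1,0,0,0],
    [0,0,0,0,0,0,0],
    [0,0,0.07,0,0,0,0],
    [0,0,0.07,0,0,0,0],
    [0,0,0.04,0,0,0,0],
    [0,0,0.04,0,0,0,0],
    [0,0,0.04,0,0,0,0],
    [0,0,0.04,0,0,0,0],
    [0,0,0.04,0,0,0,0],
    [0,0,0.04,0,0,0,0],
    [0,0,0.04,0,0,0,0],
    [0,0,0.04,0,0,0,0],
    [0,0,0.04,0,0,0,0],
    [0,0,0,0,0,0,0]
  ]
}}

```text
time_s: 4.4
tool_pos: [0.5488, 0.1292, 0.2698]
eef_rot: [2.339, 2.093, 0.005]
contact_force: [0.7, -0.2, -0.6]
gripper_width: -0.0001
```

```bash
python3 look.py d
```

```text
4.4 [0.54879832 0.12916528 0.26976759] [[0.11, 0.994, 0.004], [0.994, -0.11, -0.0], [0.0, 0.004, -1.0]] [ 0.66962215 -0.24130576 -0.59449511] -6.72981895745442e-05
side broad_stop 0.7 [0.543 0.022 0.05 ]
side narrow_stop 0.97 [0.548 0.126 0.05 ]
side fork_stop 0.69 [ 0.526 -0.1    0.05 ]
scene broad_stop 0.66 [0.535 0.02  0.05 ]
scene narrow_stop 0.65 [0.542 0.128 0.05 ]
scene fork_stop 0.8 [ 0.521 -0.107  0.05 ]
```

View pics/d.png

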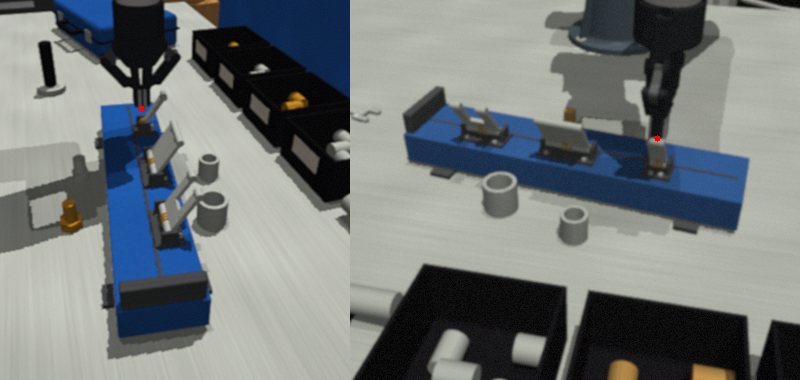

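The narrow flap now leans to the far side (left picture, 160,105), and the force on the tool is about 0. Next I lift and cross to the far side of the broad flap.

>>> {"name": "carry_out", "arguments": {
  "plan": [
    [0,0,0,-0.12,0,0,0],
    [0,0,0,-0.12,0,0,0],
    [0,0,0,-0.12,0,0,0],
    [0,0,0,-0.12,0,0,0],
    [0,0,0,0,0,0,0],
    [0,-0.125,0.09,0,0,0,0],
    [0,-0.125,0.09,0,0,0,0],
    [0,-0.125,0.09,0,0,0,0],
    [0,-0.125,0.09,0,0,0,0],
    [0,-0.125,0.09,0,0,0,0],
    [0,-0.125,0.09,0,0,0,0],
    [0,0,0,0,0,0,0],
    [0,0,0,0,0,0,0]
  ]
}}

```text
time_s: 6.42
tool_pos: [0.6198, -0.0023, 0.3399]
eef_rot: [-2.342, -2.091, 0.004]
contact_force: [0.1, -0.0, 0.2]
gripper_width: -0.0
```

```bash
python3 look.py e
```

```text
6.425 [ 0.61980709 -0.00229189  0.33994758] [[0.113, 0.994, -0.003], [0.994, -0.113, -0.0], [-0.001, -0.003, -1.0]] [ 0.14937873 -0.0216754   0.21645766] -3.11740720723812e-05
side broad_stop 0.85 [0.54  0.021 0.05 ]
side narrow_stop 0.94 [0.551 0.134 0.05 ]
side fork_stop 0.79 [ 0.527 -0.104  0.05 ]
scene broad_stop 0.8 [0.535 0.02  0.05 ]
scene narrow_stop 0.72 [0.545 0.129 0.05 ]
scene fork_stop 0.61 [ 0.525 -0.105  0.05 ]
```

View pics/e.png

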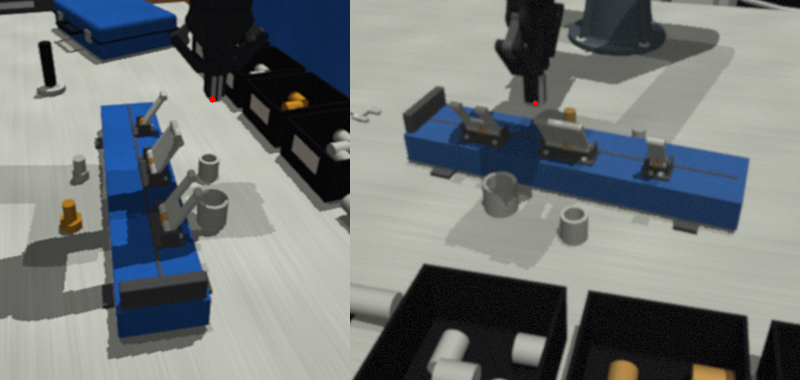

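The narrow flap is parked. Before descending I correct 12 mm along the bar towards the broad flap's middle. Then I push towards the robot.

>>> {"name": "carry_out", "arguments": {
  "plan": [
    [0,0.08,0,0,0,0,0],
    [0,0,0,0.11,0,0,0],
    [0,0,0,0.12,0,0,0],
    [0,0,0,0.12,0,0,0],
    [0,0,0,0.11,0,0,0],
    [0,0,0,0,0,0,0],
    [0,0,-0.08,0,0,0,0],
    [0,0,-0.08,0,0,0,0],
    [0,0,-0.04,0,0,0,0],
    [0,0,-0.04,0,0,0,0],
    [0,0,-0.04,0,0,0,0],
    [0,0,-0.04,0,0,0,0],
    [0,0,-0.04,0,0,0,0],
    [0,0,-0.04,0,0,0,0],
    [0,0,-0.04,0,0,0,0],
    [0,0,-0.04,0,0,0,0],
    [0,0,-0.04,0,0,0,0],
    [0,0,-0.03,0,0,0,0],
    [0,0,0,0,0,0,0]
  ]
}}

```text
time_s: 9.2
tool_pos: [0.5334, 0.0222, 0.2679]
eef_rot: [2.339, 2.094, 0.001]
contact_force: [0.3, -0.1, 0.3]
gripper_width: 0.0001
```

```bash
python3 look.py f
```

```text
9.2 [0.53338587 0.02216948 0.26794171] [[0.11, 0.994, 0.002], [0.994, -0.11, -0.001], [-0.001, 0.002, -1.0]] [ 0.31095565 -0.06187977  0.33324266] 0.00012614344601403278
side broad_stop 0.7 [0.541 0.02  0.05 ]
side narrow_stop 0.54 [0.555 0.128 0.05 ]
side fork_stop 0.98 [ 0.527 -0.106  0.05 ]
scene broad_stop 0.55 [0.531 0.016 0.05 ]
scene narrow_stop 0.88 [0.549 0.129 0.05 ]
scene fork_stop 0.69 [ 0.52  -0.108  0.05 ]
```

View pics/f.png

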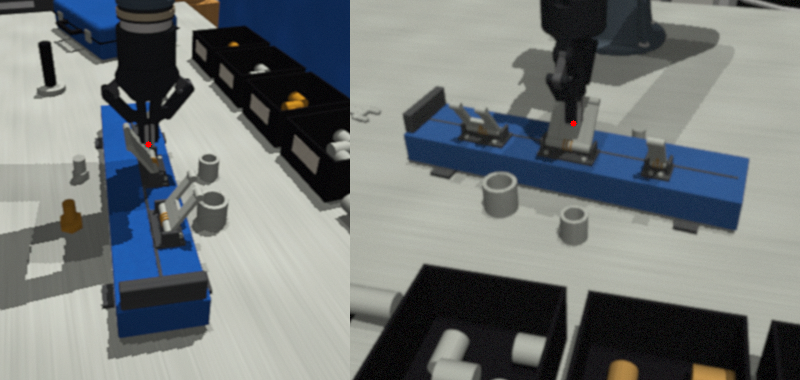

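The broad flap now leans to the robot's side. Next I back off and rise clear.

>>> {"name": "carry_out", "arguments": {
  "plan": [
    [0,0,0.05,0,0,0,0],
    [0,0,0.05,0,0,0,0],
    [0,0,0,-0.2,0,0,0],
    [0,0,0,-0.2,0,0,0],
    [0,0,0,-0.2,0,0,0],
    [0,0,0,-0.2,0,0,0],
    [0,0,0.2,-0.2,0,0,0],
    [0,0,0.2,0,0,0,0],
    [0,0,0.2,0,0,0,0],
    [0,0,0,0,0,0,0],
    [0,0,0,0,0,0,0],
    [0,0,0,0,0,0,0]
  ]
}}

```text
time_s: 11.1
tool_pos: [0.6438, 0.01, 0.4236]
eef_rot: [2.338, 2.093, 0.002]
contact_force: [-0.1, 0.3, 0.9]
gripper_width: 0.0
```

```bash
python3 look.py g
```

```text
11.1 [0.64381851 0.00998509 0.42355596] [[0.11, 0.994, 0.003], [0.994, -0.11, -0.002], [-0.001, 0.003, -1.0]] [-0.10434954  0.34591171  0.8612593 ] 2.9531815053232594e-05
side broad_stop 0.7 [0.543 0.023 0.05 ]
side narrow_stop 0.88 [0.552 0.126 0.05 ]
side fork_stop 0.78 [ 0.526 -0.103  0.05 ]
scene broad_stop 0.83 [0.532 0.017 0.05 ]
scene narrow_stop 0.73 [0.548 0.128 0.05 ]
scene fork_stop 0.66 [ 0.523 -0.105  0.05 ]
```

View pics/g.png

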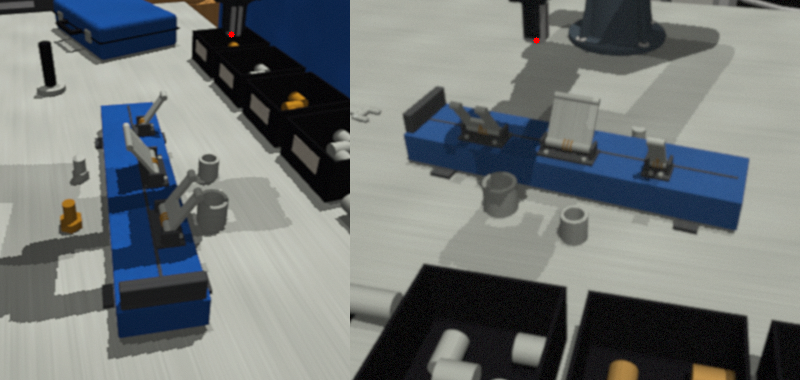

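All three flaps look right. Before handing in, I check that the two moved ones have reached their end stops by projecting the expected tips.

Run:
```python
from h import *
x=np.array([.994,-.11,0]);y=np.array([.11,.994,0])
for n,off in (("side",(150,100)),("scene",(90-350,80))):
    c=manip.calibration(n)
    for nm,o,w,s in (("broad",[.538,.019,.064],.03,-1),("narrow",[.549,.13,.064],.01,1),("fork",[.525,-.104,.064],.025,1)):
        for a in (35,20): print(n,nm,a,[np.round(proj(c,np.array(o)+s*x*.066*np.sin(np.radians(a))+np.array([0,0,.066*np.cos(np.radians(a))])+k*w*y)-off).tolist() for k in (-1,1)])
```

```text
side broad 35 [[126.0, 145.0], [122.0, 123.0]]
side broad 20 [[138.0, 139.0], [133.0, 117.0]]
side narrow 35 [[164.0, 97.0], [162.0, 92.0]]
side narrow 20 [[155.0, 93.0], [153.0, 88.0]]
side fork 35 [[204.0, 195.0], [194.0, 169.0]]
side fork 20 [[191.0, 190.0], [182.0, 165.0]]
scene broad 35 [[558.0, 92.0], [602.0, 99.0]]
scene broad 20 [[554.0, 91.0], [599.0, 99.0]]
scene narrow 35 [[644.0, 138.0], [662.0, 141.0]]
scene narrow 20 [[648.0, 125.0], [665.0, 128.0]]
scene fork 35 [[449.0, 104.0], [485.0, 111.0]]
scene fork 20 [[454.0, 93.0], [490.0, 99.0]]
```

The visible tips (broad about 125,124 in the side view, narrow about 165,96, fork about 195,173) match the 35° ends, so I hand in.

```bash
python3 -c "
from plant import manip
print(manip.finish_job(), manip.state()['time_s'])"
```

```text
the job is handed in; nothing more can be done
the job is handed in; nothing more can be done
```

The length setting is changed and the job is handed in. With the gripper shut, I first pushed the narrow flap past upright so it sprang to its parked side. I then went over to the far side and tipped the broad flap over the bed. The forked stop was not touched.

In the last pictures, with the arm clear at about 11 s, the visible tips of all three flaps match the projected 35° end positions within a few pixels. The broad flap leans to the robot's side; the narrow and forked ones lean to the far side. Every force reading, taken at the end of each move, was below about 1 N. No check failed. The networks' position estimates for each stop differed by up to about 15 mm from view to view, which was close enough for these pushes.

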